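# Reload four circuit boards into the test rack in reverse order

## Robot

A 6-joint arm with a two-finger parallel gripper is mounted at the origin on the work surface. World frame = base frame: x ahead of the robot, y to its left, z up, the work surface at z = 0. Lengths are in m, angles in rad, forces in N, time in s.
With the tool pointing down it reaches from about 0.25 to 0.775 m from the base axis. Payload 4 kg.
Tool frame: the origin (TCP) lies midway between the tips of the shut fingers; the grasp point (between the pads) lies 19 mm behind it; z points along the fingers, y is the direction in which the jaws open and shut (so a half turn about z gives the same grasp; the last joint's range is limited). The gripper opens to 94 mm and grips with 3 to 60 N. Pads are 16 mm wide; open, the fingers measure 119 mm over their backs; the gripper's body (75 mm by 177 mm) begins 78 mm behind the grasp point.
Start: joints at [-1.235, 0.087, 1.371, -0, 1.684, -0.103], TCP at [0.234, -0.498, 0.206] pointing down, gripper open.
Joint ranges: [-3.1, 3.1], [-0.76, 2.03], [0.27, 2.55], [-1.08, 4.22], [0.17, 2.65], [-2.57, 2.57]. Speed limits (rad/s): [2.79, 2.79, 3.14, 3.14, 3.14, 3.14].

## Interface

Orientations are given as [roll, pitch, yaw] about the fixed x, y, z axes, in that order (R = Rz(yaw) Ry(pitch) Rx(roll)).
In Python, from bench import robot gives the robot as it stands.
- The arm moves only by the tool servo_tool, never from a script. Its argument "rows" is a list of rows, each a list of 2 entries, a list of its own where there are three numbers: the shift along the tool's x, y, z normalised to -1 to 1, where 1 is 0.08 m, then the turn about the tool's z normalised to -1 to 1, where 1 is pi/2 rad. A call has 1 to 12 rows; each row is the pose to reach, as a shift and turn from the pose commanded when the call began, along the tool's axes at that moment; what a row does not reach only later rows make up. A row lasts 1/12 s, in which the tool goes at most 41.7 mm and 7.16 degrees, less where a joint would pass 70% of its speed; a pose out of reach is approached as far as the arm can. A call with a number of a shift or a turn outside -1 to 1 is refused whole. A call with a gripper value outside its range is refused whole. "grip" is the closure, from -1 (fully open) to 1 (shut), set as the call begins (left out, the last holds). The fingers move at their own pace and stop on an object; the grip force is fixed at half the most. Time passes only in rows, so rows that repeat a pose let the fingers close. It gives the time, the measured TCP pose, the force and the opening at its end, in the units of the state.
- robot.get_obs(): the state, without advancing time (a new reading comes with each control period).
- robot.snapshot(name): name is "side" or "top" or "wrist"; returns a dict with "pixels" (480x640x3 uint8, red, green, blue), "camera_matrix" (3x3 intrinsics, pixels), "world_from_camera" (4x4, takes a point from camera to world coordinates). Camera axes: x right, y down, z forward; pixel columns grow to the right and rows downward; lengths in m; the calibration is good to about 2 mm. A picture is of the moment at which its call begins. There is no depth.
- robot.close_job(): hands the job in, once; it reports no verdict.
The state is a dict: "time": time; "joint_positions": joint angles; "qvel": joint speeds; "joint_torque": joint torques, N m; "tool_pos": TCP position; "ee_rot": TCP orientation; "wrist_force": force on the tool from outside, world axes, zero at the start; "wrist_torque": the same for the moment, N m; "width": finger opening in m.
Only numpy, scipy, OpenCV 4.12 (cv2) and the standard library are available. Lean on these libraries where they do the work, as an engineer would, in place of code of your own. Each camera call takes 0.05 s, during which the arm holds its last target.

## Task

Move the four circuit boards from the black rack into the empty light grey rack in reverse order: the board next to the purple end of the black rack goes into the pocket farthest from the purple end of the grey rack, and so on, until the board that was farthest from the purple end stands next to the grey rack's purple end. Set each board down upright on the floor of its pocket, without dropping it or tipping it over, and let go of it.

Things in the scene. Friction and masses are not known exactly. Their poses are not given: they have to be found in the camera images.
- red_board: loose circuit board on edge with a red grip bar on top. Origin: centre of its underside, z up. Foot plate 34 (x) x 96 (y) x 8 mm; upright board in the y-z plane, 92 mm long, parts up to 12 mm out; grip bar 14 mm thick (x), 64 long (y), 82 to 104 mm above the origin, centred: grip it from above across x. 0.13 to 0.21 kg, stands by itself; half a turn about z fits as well.
- yellow_board: loose circuit board on edge with a yellow grip bar on top. Origin: centre of its underside, z up. Foot plate 34 (x) x 96 (y) x 8 mm; upright board in the y-z plane, 92 mm long, parts up to 12 mm out; grip bar 14 mm thick (x), 64 long (y), 82 to 104 mm above the origin, centred: grip it from above across x. 0.13 to 0.21 kg, stands by itself; half a turn about z fits as well.
- blue_board: loose circuit board on edge with a blue grip bar on top. Origin: centre of its underside, z up. Foot plate 34 (x) x 96 (y) x 8 mm; upright board in the y-z plane, 92 mm long, parts up to 12 mm out; grip bar 14 mm thick (x), 64 long (y), 82 to 104 mm above the origin, centred: grip it from above across x. 0.13 to 0.21 kg, stands by itself; half a turn about z fits as well.
- white_board: loose circuit board on edge with a white grip bar on top. Origin: centre of its underside, z up. Foot plate 34 (x) x 96 (y) x 8 mm; upright board in the y-z plane, 92 mm long, parts up to 12 mm out; grip bar 14 mm thick (x), 64 long (y), 82 to 104 mm above the origin, centred: grip it from above across x. 0.13 to 0.21 kg, stands by itself; half a turn about z fits as well.
- red_liner: thin red plate, 48 (x) x 110 (y) x 2 mm, fixed on the floor of the black rack's pocket where the red board starts: shows where that board came from. Origin: centre of its underside, at the pocket's centre. It stays there.
- yellow_liner: thin yellow plate, 48 (x) x 110 (y) x 2 mm, fixed on the floor of the black rack's pocket where the yellow board starts: shows where that board came from. Origin: centre of its underside, at the pocket's centre. It stays there.
- blue_liner: thin blue plate, 48 (x) x 110 (y) x 2 mm, fixed on the floor of the black rack's pocket where the blue board starts: shows where that board came from. Origin: centre of its underside, at the pocket's centre. It stays there.
- white_liner: thin white plate, 48 (x) x 110 (y) x 2 mm, fixed on the floor of the black rack's pocket where the white board starts: shows where that board came from. Origin: centre of its underside, at the pocket's centre. It stays there.
- full_rack: fixed black rack, full at the start. Row of 4 pockets along x, centres x = +84, +28, -28, -84 mm, y = 0; thick purple bar at the +x end. Origin: mid row, table height. Pockets 50 (x) x 112 (y) mm, floor 6 mm up, ribs 6 mm thick, tops 18 mm up. Boards stand with their y along the rack's y, on the 2 mm liners, grip bars 42 mm apart. 250 x 124 mm over all.
- empty_rack: fixed light grey rack, empty at the start, no liners. Row of 4 pockets along x, centres x = +84, +28, -28, -84 mm, y = 0; thick purple bar at the +x end. Origin: mid row, table height. Pockets 50 (x) x 112 (y) mm, floor 6 mm up, ribs 6 mm thick, tops 18 mm up. Boards stand with their y along the rack's y, on the floor. 250 x 124 mm over all.

How it is judged:
By the outcome, as a careful person would: the job done as asked, in the order asked, and still so for the second after the job is handed in, with the robot touching nothing.
It also fails if it takes over 112 s, if anything falls off the work surface, if the arm or the gripper's body presses on something with over 40 N, if the wrist force passes 120 N, or if a joint passes its speed limit or range.

## Working session

There is one attempt and no reset: what is moved stays moved. The work goes in short steps, Python scripts to look and compute and a tool call to move; the robot and the scene stay as the last step left them, time stands still between calls to the robot, and variables do not carry over. Pictures are saved under pics/ and viewed, and the job is handed in when it is done.

Besides the shell and the picture viewer there is one more tool, called after "Call:" in YAML: its name, and indented under it one key for each argument. servo_tool: Moves the arm, as the interface text tells. Its arguments: {"type":"object","properties":{"rows":{"type":"array"},"grip":{"type":"number"}},"required":["rows"]}

```bash
mkdir -p pics
python3 - <<'E'
from bench import robot
import cv2,numpy as np
o=robot.get_obs();print({k:np.round(v,3) for k,v in o.items()})
for n in ("top","side"):
    s=robot.snapshot(n);cv2.imwrite(f"pics/{n}0.png",s["pixels"][:,:,::-1])
    print(n,s["camera_matrix"].round(1).tolist(),s["world_from_camera"].round(4).tolist())
E
```

```text
{'time': np.float64(0.0), 'joint_positions': array([-1.235,  0.088,  1.372, -0.   ,  1.684, -0.103]), 'qvel': array([-0.001, -0.001,  0.002, -0.001, -0.   , -0.   ]), 'joint_torque': array([ 0.0000e+00, -3.4018e+01, -3.0242e+01,  7.2000e-02,  3.3000e-02,
       -0.0000e+00]), 'tool_pos': array([ 0.233, -0.497,  0.204]), 'ee_rot': array([-3.139, -0.   ,  0.439]), 'wrist_force': array([-0.59 , -0.758,  0.127]), 'wrist_torque': array([-0.006,  0.074,  0.016]), 'width': np.float64(0.094)}
top [[478.5, 0.0, 312.8], [0.0, 478.5, 238.2], [0.0, 0.0, 1.0]] [[0.0006, -0.9904, 0.138, 0.4016], [-1.0, -0.0001, 0.0036, -0.024], [-0.0035, -0.138, -0.9904, 0.8689], [0.0, 0.0, 0.0, 1.0]]
side [[506.2, 0.0, 327.0], [0.0, 506.2, 248.1], [0.0, 0.0, 1.0]] [[-0.9817, -0.1439, 0.1248, 0.4561], [-0.1896, 0.6763, -0.7118, 0.4888], [0.018, -0.7224, -0.6912, 0.5528], [0.0, 0.0, 0.0, 1.0]]
```

View pics/top0.png

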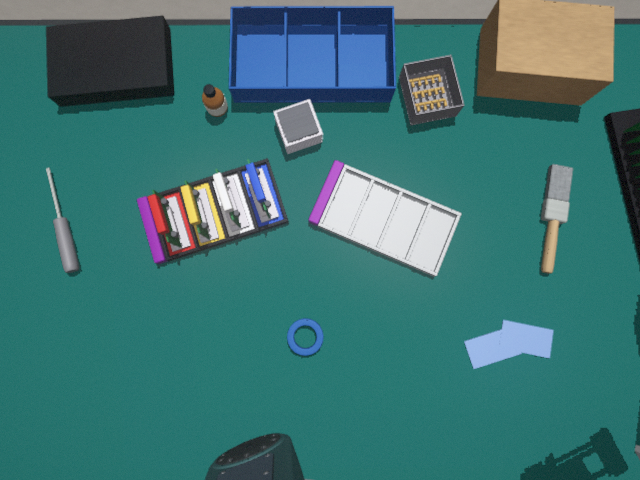

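View pics/side0.png

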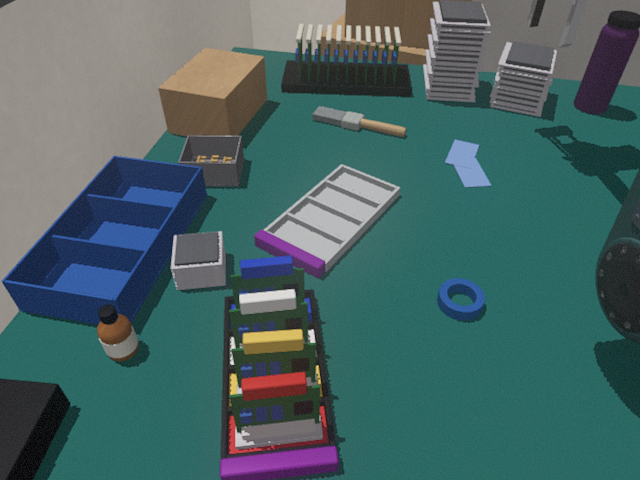

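Run:
```python
import cv2
a=cv2.imread("pics/top0.png")
cv2.imwrite("pics/c1.png",cv2.resize(a[150:275,130:295],None,fx=4.8,fy=4.8,interpolation=cv2.INTER_CUBIC))
cv2.imwrite("pics/c2.png",cv2.resize(a[150:285,300:470],None,fx=4.4,fy=4.4,interpolation=cv2.INTER_CUBIC))
```

```text
(no output)
```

View pics/c1.png

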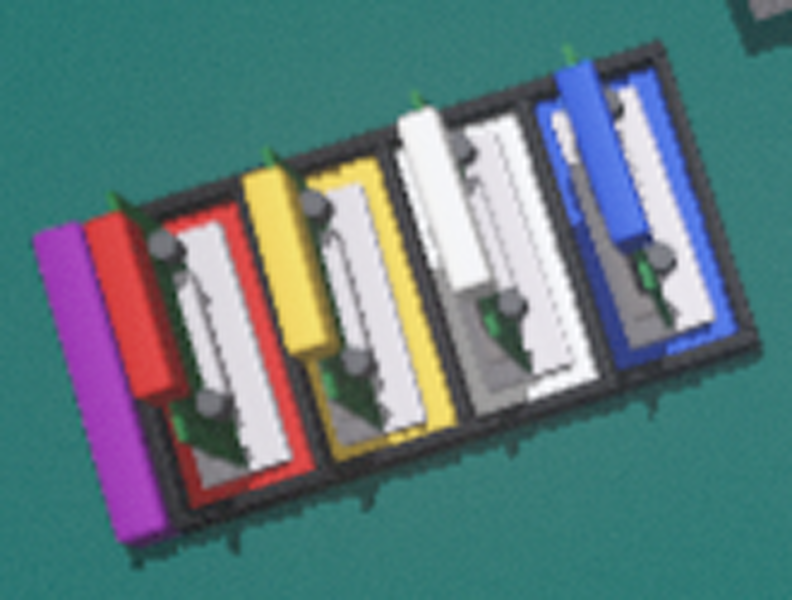

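View pics/c2.png

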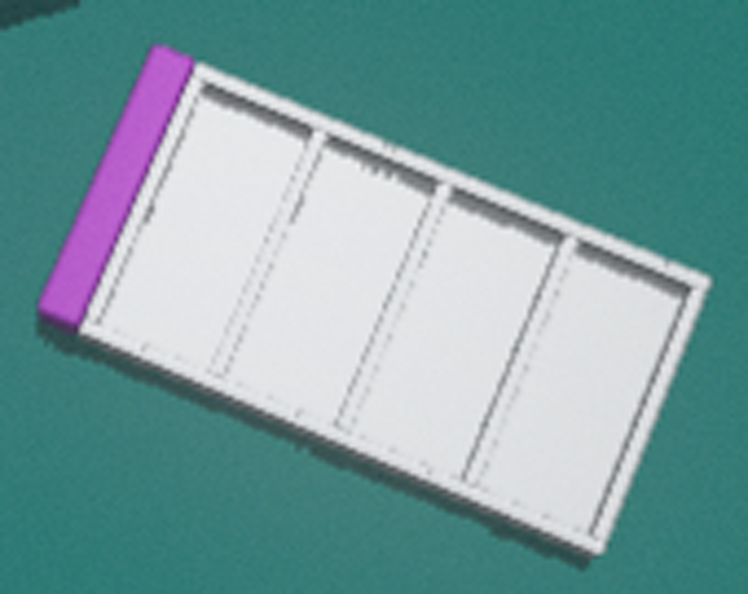

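```bash
cat > h.py <<'E'
import cv2,numpy as np
def ray(s,px,z):
    px=np.atleast_2d(np.asarray(px,float));K=np.array(s["camera_matrix"]);T=np.array(s["world_from_camera"])
    d=np.c_[(px-[K[0,2],K[1,2]])/[K[0,0],K[1,1]],np.ones(len(px))]@T[:3,:3].T
    t=(z-T[2,3])/d[:,2]; return T[:3,3]+d*t[:,None]
def biggest(m):
    c,_=cv2.findContours(m.astype(np.uint8),cv2.RETR_EXTERNAL,cv2.CHAIN_APPROX_NONE)
    return max(c,key=cv2.contourArea)[:,0,:]
def rect(s,m,z):
    m=cv2.resize(m.astype(np.float32),None,fx=4,fy=4,interpolation=cv2.INTER_LINEAR)>.5
    c=biggest(m); px=(c+.5)/4-.5
    w=ray(s,px,z)[:,:2]
    (cx,cy),(a,b),_=r=cv2.minAreaRect((w*1000).astype(np.float32))
    p=cv2.boxPoints(r)/1000; e=[p[1]-p[0],p[2]-p[1]];l=max(e,key=np.linalg.norm)
    return np.array([cx,cy])/1000,sorted([a,b]),np.degrees(np.arctan2(l[1],l[0]))%180,p
E
python3 - <<'E'
from bench import robot
from h import *
s=robot.snapshot("top");a=s["pixels"];hsv=cv2.cvtColor(a,cv2.COLOR_RGB2HSV)
H,S,V=[hsv[...,i].astype(int) for i in range(3)]
print(a[205:206,150:170].tolist())
roi=np.zeros(H.shape,bool);roi[155:270,135:290]=1
roi2=np.zeros(H.shape,bool);roi2[155:280,305:465]=1
pur=(H>140)&(H<160)&(S>100)
print("purB",rect(s,roi&pur,.02)[:3]);print("purG",rect(s,roi2&pur,.02)[:3])
wh=(S<60)&(V>120)&roi2
r=rect(s,wh,.018);print("grey",r)
r=rect(s,wh|pur&roi2,.018);print("all",r)
dark=(V<75)&roi&(S<80)
for n,(x,y) in dict(red=(157,215),yel=(190,205),wht=(222,192),blu=(256,185)).items():
    print(n,a[y,x])
    # local flood by colour similarity
    d=np.abs(a.astype(int)-a[y,x].astype(int)).max(2)<28
    nn,l=cv2.connectedComponents((d&roi).astype(np.uint8))
    m=l==l[y,x]
    r=rect(s,m,.112);print(r[:3],np.round(r[3],3).tolist())
E
```

```text
[[[195, 56, 66], [214, 65, 65], [216, 68, 68], [217, 68, 66], [218, 65, 67], [219, 70, 69], [221, 69, 69], [216, 71, 69], [175, 56, 55], [129, 48, 48], [111, 35, 36], [92, 48, 46], [54, 61, 47], [43, 63, 49], [44, 62, 49], [44, 52, 48], [53, 65, 54], [48, 64, 53], [56, 75, 63], [190, 189, 194]]]
purB (array([0.53583423, 0.2705018 ]), [21.685380935668945, 125.12352752685547], np.float32(18.594694))
purG (array([ 0.60525934, -0.04476765]), [19.960145950317383, 124.61666107177734], np.float32(156.4548))
grey (array([ 0.55576953, -0.15929562]), [126.53997802734375, 231.66819763183594], np.float32(66.480835), array([[ 0.45153135, -0.24025875],
       [ 0.5675592 , -0.29075524],
       [ 0.6600077 , -0.07833249],
       [ 0.5439799 , -0.027836  ]], dtype=float32))
all (array([ 0.55958093, -0.15053798]), [126.53997802734375, 250.77044677734375], np.float32(66.480835), array([[ 0.45153132, -0.2402588 ],
       [ 0.5675592 , -0.29075527],
       [ 0.66763055, -0.06081715],
       [ 0.55160266, -0.01032068]], dtype=float32))
red [218  68  67]
(array([0.54804242, 0.23108992]), [13.6553382873535
[... 366 characters left out ...]
904632568], [0.5360000133514404, 0.164000004529953], [0.5950000286102295, 0.18199999630451202], [0.5910000205039978, 0.1940000057220459]]
wht [244 245 248]
(array([0.58362024, 0.12833597]), [17.528942108154297, 62.566951751708984], np.float32(19.36042)) [[0.5509999990463257, 0.12600000202655792], [0.5569999814033508, 0.10999999940395355], [0.6159999966621399, 0.12999999523162842], [0.6100000143051147, 0.1469999998807907]]
blu [ 84 118 227]
(array([0.59917181, 0.07807927]), [24.080446243286133, 62.73332214355469], np.float32(19.647263)) [[0.5659999847412109, 0.07900000363588333], [0.5740000009536743, 0.0560000017285347], [0.6330000162124634, 0.07699999958276749], [0.625, 0.10000000149011612]]
```

Run:
```python
from bench import robot
from h import *
s=robot.snapshot("top");a=s["pixels"]
roi=np.zeros(a.shape[:2],bool);roi[155:270,135:290]=1
for n,(x,y) in dict(wht=(222,192),blu=(256,185)).items():
  for th in (8,12,16,20):
    d=np.abs(a.astype(int)-np.median(a[y-2:y+3,x-1:x+2].reshape(-1,3),0)).max(2)<th
    m=cv2.morphologyEx((d&roi).astype(np.uint8),cv2.MORPH_OPEN,np.ones((4,4),np.uint8))
    nn,l=cv2.connectedComponents(m); 
    if l[y,x]==0: continue
    r=rect(s,l==l[y,x],.112);print(n,th,r[:3])
P=dict(blu=[(245.6,164.2),(252.9,162.5),(265,200),(258.1,201.7)],wht=[(212.7,174.6),(220,172.5),(232.1,208.3),(225.8,211)])
for n,p in P.items():
    w=ray(s,np.array(p)-.5,.112)[:,:2]; l=(w[0]+w[1]-w[2]-w[3])/2
    print(n,w.mean(0),np.linalg.norm(l),np.degrees(np.arctan2(l[1],l[0])),np.linalg.norm(w[1]-w[0]))
```

```text
wht 8 (array([0.58335736, 0.12423717]), [10.989006042480469, 60.42302322387695], np.float32(19.355528))
wht 12 (array([0.5827099 , 0.12453063]), [11.971956253051758, 61.45025634765625], np.float32(19.35556))
wht 16 (array([0.58278882, 0.12430609]), [12.45484733581543, 61.45231628417969], np.float32(19.471792))
wht 20 (array([0.58295795, 0.12464006]), [13.033930778503418, 61.99076461791992], np.float32(19.350616))
blu 8 (array([0.58773322, 0.06737106]), [8.953444480895996, 33.95777893066406], np.float32(18.916327))
blu 12 (array([0.59940454, 0.07109077]), [11.531473159790039, 61.588958740234375], np.float32(18.814342))
blu 16 (array([0.599388  , 0.07113753]), [12.23759651184082, 61.598201751708984], np.float32(19.640589))
blu 20 (array([0.59933313, 0.07129087]), [12.716323852539062, 61.59820556640625], np.float32(19.639877))
blu [0.60009572 0.0728977 ] 0.06600315177362134 18.617735157782192 0.012217053568887236
wht [0.58429772 0.12571614] 0.06381420907614996 20.197682366302082 0.012313892333157644
```

Call:
servo_tool:
  rows:
    - [[0.3,-0.19,0],0]
    - [[0.65,-0.42,0],0]
    - [[1,-0.64,0],0]
  grip: 0.06

```text
time: 0.45
tool_pos: [0.2844, -0.4167, 0.2049]
ee_rot: [-3.14, -0.0, 0.437]
wrist_force: [0.7, 0.2, -0.1]
width: 0.0773
```

Call:
servo_tool:
  rows:
    - [[0.3,-0.19,0],0]
    - [[0.65,-0.42,0],0]
    - [[1,-0.64,0],0]

```text
time: 0.7
tool_pos: [0.3354, -0.3358, 0.2053]
ee_rot: [-3.141, -0.0, 0.438]
wrist_force: [0.5, -0.2, 0.6]
width: 0.0576
```

Call:
servo_tool:
  rows:
    - [[0.3,-0.19,0],0]
    - [[0.65,-0.42,0],0]
    - [[1,-0.64,0],0]

```text
time: 0.95
tool_pos: [0.3861, -0.2554, 0.2054]
ee_rot: [3.142, 0.0, 0.438]
wrist_force: [-0.2, -0.5, 0.2]
width: 0.0445
```

Call:
servo_tool:
  rows:
    - [[0.3,-0.19,0],0]
    - [[0.65,-0.42,0],0]
    - [[1,-0.64,0],0]

```text
time: 1.2
tool_pos: [0.4367, -0.1751, 0.2054]
ee_rot: [3.141, 0.0, 0.438]
wrist_force: [0.6, 1.0, 0.5]
width: 0.0442
```

Call:
servo_tool:
  rows:
    - [[0.3,-0.19,0],0]
    - [[0.65,-0.42,0],0]
    - [[1,-0.64,0],0]

```text
time: 1.45
tool_pos: [0.4874, -0.0947, 0.2054]
ee_rot: [3.141, 0.0, 0.439]
wrist_force: [0.3, 0.2, 0.5]
width: 0.044
```

Call:
servo_tool:
  rows:
    - [[0.3,-0.19,0],0]
    - [[0.65,-0.42,0],0]
    - [[1,-0.64,0],0]

```text
time: 1.7
tool_pos: [0.5381, -0.0144, 0.2053]
ee_rot: [3.142, 0.0, 0.439]
wrist_force: [1.1, -0.5, -0.6]
width: 0.044
```

Call:
servo_tool:
  rows:
    - [[0.3,-0.19,0],0.02]
    - [[0.65,-0.42,0],0.04]
    - [[1,-0.64,0],0.064]
    - [[1,-0.64,0],0.064]
    - [[1,-0.64,0],0.064]

```text
time: 2.12
tool_pos: [0.5884, 0.0656, 0.2044]
ee_rot: [-3.141, 0.002, 0.341]
wrist_force: [0.4, -0.2, -0.3]
width: 0.0443
```

Call:
servo_tool:
  rows:
    - [[0.15,-0.02,0.1],0]
    - [[0.15,-0.02,0.3],0]
    - [[0.15,-0.02,0.4],0]
    - [[0.15,-0.02,0.4],0]
    - [[0.15,-0.02,0.4],0]

```text
time: 2.53
tool_pos: [0.5983, 0.0689, 0.173]
ee_rot: [-3.141, 0.002, 0.337]
wrist_force: [0.0, 0.0, -0.6]
width: 0.0443
```

Run:
```python
from bench import robot
import cv2
s=robot.snapshot("wrist");cv2.imwrite("pics/w1.png",s["pixels"][:,:,::-1])
s=robot.snapshot("side");cv2.imwrite("pics/s1.png",s["pixels"][:,:,::-1])
```

```text
(no output)
```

View pics/w1.png

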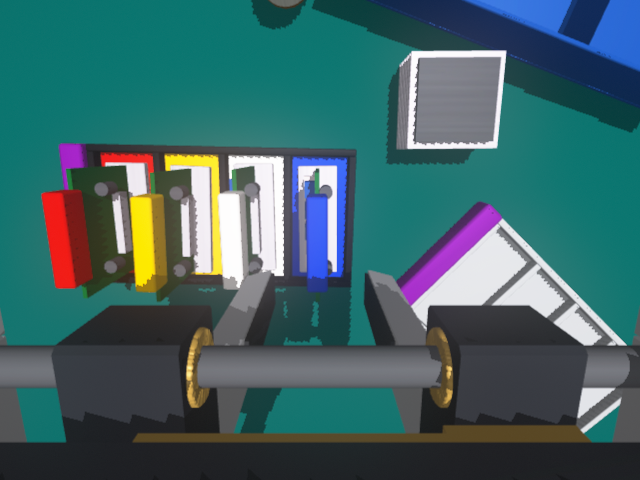

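View pics/s1.png

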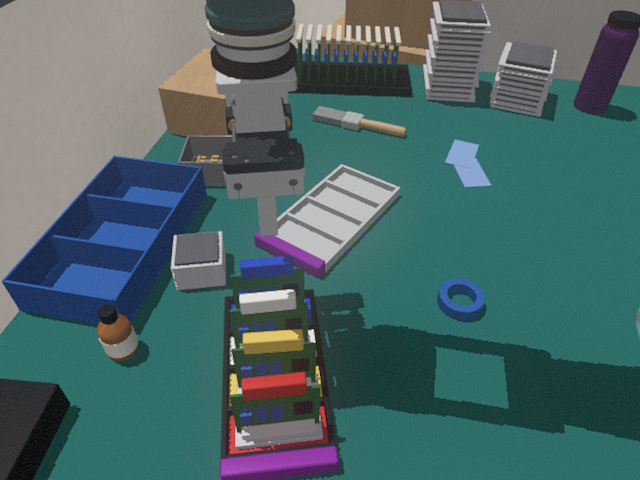

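Call:
servo_tool:
  rows:
    - [[0.02,-0.02,0.15],0]
    - [[0.02,-0.02,0.35],0]
    - [[0.02,-0.02,0.55],0]
    - [[0.02,-0.02,0.75],0]
    - [[0.02,-0.02,0.8],0]

```text
time: 3.05
tool_pos: [0.5983, 0.072, 0.106]
ee_rot: [-3.14, 0.005, 0.338]
wrist_force: [-0.3, -0.6, 0.1]
width: 0.0443
```

Call:
servo_tool:
  rows:
    - [[0,0,0.1],0]
    - [[0,0,0.2],0]
    - [[0,0,0.3],0]
    - [[0,0,0.33],0]
    - [[0,0,0.33],0]

```text
time: 3.47
tool_pos: [0.5997, 0.0719, 0.0823]
ee_rot: [-3.141, 0.001, 0.338]
wrist_force: [0.1, -0.2, 0.0]
width: 0.0439
```

Call:
servo_tool:
  rows:
    - [[0,0,0],0]
    - [[0,0,0],0]
    - [[0,0,0],0]
    - [[0,0,0],0]
    - [[0,0,0],0]
    - [[0,0,0],0]
    - [[0,0,0],0]
  grip: 1

```text
time: 4.05
tool_pos: [0.6003, 0.072, 0.0834]
ee_rot: [3.141, -0.001, 0.338]
wrist_force: [-0.0, -0.8, 0.7]
width: 0.0138
```

Call:
servo_tool:
  rows:
    - [[0,0,-0.05],0]
    - [[0,0,-0.15],0]
    - [[0,0,-0.3],0]
    - [[0,0,-0.5],0]
    - [[0,0,-0.7],0]
    - [[0,0,-0.9],0]
    - [[0,0,-1],0]

```text
time: 4.63
tool_pos: [0.6014, 0.072, 0.1668]
ee_rot: [3.14, -0.005, 0.338]
wrist_force: [-0.1, 0.8, -1.4]
width: 0.0138
```

Call:
servo_tool:
  rows:
    - [[0,0.05,-0.1],0.03]
    - [[0,0.15,-0.2],0.08]
    - [[0,0.3,-0.25],0.13]
    - [[0,0.45,-0.3],0.19]
    - [[0,0.6,-0.3],0.25]
    - [[0,0.75,-0.3],0.31]
    - [[0,0.85,-0.3],0.37]
    - [[0,0.95,-0.3],0.42]
    - [[0,1,-0.3],0.46]
    - [[0,1,-0.3],0.477]
    - [[0,1,-0.3],0.477]
    - [[0,1,-0.3],0.477]

```text
time: 5.63
tool_pos: [0.6266, -0.0035, 0.1873]
ee_rot: [-3.142, -0.0, -0.41]
wrist_force: [-0.2, 0.4, -1.2]
width: 0.0135
```

Call:
servo_tool:
  rows:
    - [[0,0.1,0],0]
    - [[0,0.25,0],0]
    - [[0,0.45,0],0]
    - [[0,0.65,0],0]
    - [[-0.02,0.85,0],0]
    - [[-0.02,1,0],0]

```text
time: 6.13
tool_pos: [0.5921, -0.0781, 0.1873]
ee_rot: [3.141, -0.0, -0.412]
wrist_force: [-0.3, -0.4, -1.5]
width: 0.0137
```

Call:
servo_tool:
  rows:
    - [[0,0.05,0.1],0]
    - [[0,0.09,0.3],0]
    - [[0,0.09,0.5],0]
    - [[0,0.09,0.55],0]
    - [[0,0.09,0.55],0]
    - [[0,0.09,0.55],0]

```text
time: 6.63
tool_pos: [0.5904, -0.0826, 0.143]
ee_rot: [-3.142, 0.0, -0.411]
wrist_force: [0.4, -0.2, -2.1]
width: 0.0139
```

Run:
```python
from bench import robot
import cv2
s=robot.snapshot("top");cv2.imwrite("pics/t2.png",s["pixels"][:,:,::-1])
s=robot.snapshot("side");cv2.imwrite("pics/s2.png",cv2.resize(s["pixels"][100:320,180:450,::-1],None,fx=2.7,fy=2.7))
```

```text
(no output)
```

View pics/s2.png

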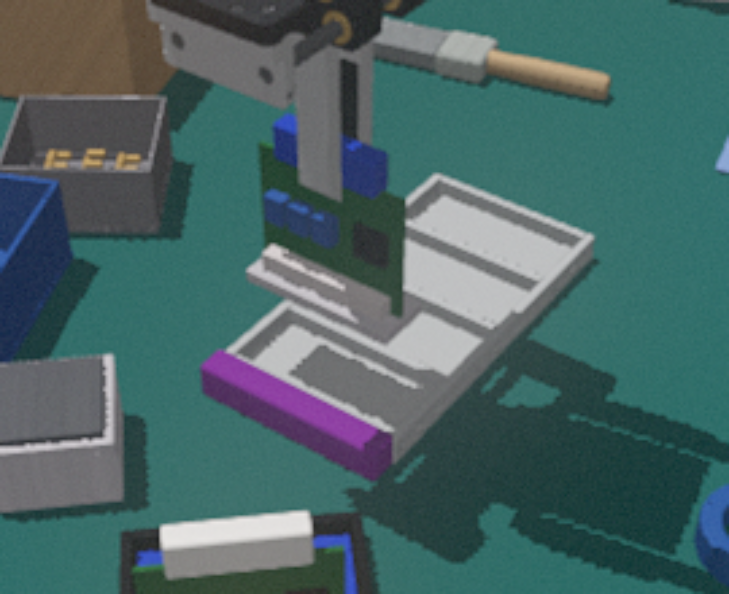

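View pics/t2.png

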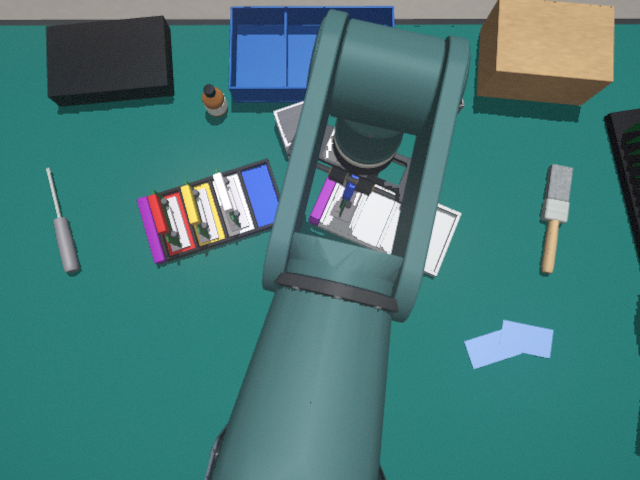

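Call:
servo_tool:
  rows:
    - [[0,0,0.1],0]
    - [[0,0,0.25],0]
    - [[0,0,0.4],0]
    - [[0,0,0.52],0]
    - [[0,0,0.62],0]
    - [[0,0,0.68],0]
    - [[0,0,0.7],0]
    - [[0,0,0.7],0]

```text
time: 7.4
tool_pos: [0.5901, -0.0827, 0.0863]
ee_rot: [3.141, 0.001, -0.411]
wrist_force: [0.2, 1.0, -1.4]
width: 0.0141
```

Call:
servo_tool:
  rows:
    - [[0,0,0.02],0]
    - [[0,0,0.04],0]
    - [[0,0,0.06],0]
    - [[0,0,0.06],0]
    - [[0,0,0.06],0]

```text
time: 7.82
tool_pos: [0.5904, -0.0828, 0.0824]
ee_rot: [3.142, -0.0, -0.411]
wrist_force: [-0.8, -0.8, -0.9]
width: 0.0137
```

Call:
servo_tool:
  rows:
    - [[0,0,0.01],0]
    - [[0,0,0.02],0]
    - [[0,0,0.02],0]
    - [[0,0,0.02],0]

```text
time: 8.15
tool_pos: [0.5906, -0.0829, 0.0814]
ee_rot: [-3.142, -0.001, -0.411]
wrist_force: [-1.9, -0.4, 1.8]
width: 0.0136
```

Run:
```python
from bench import robot
import cv2
s=robot.snapshot("side");cv2.imwrite("pics/s3.png",cv2.resize(s["pixels"][130:300,220:420,::-1],None,fx=4,fy=3.5))
```

```text
(no output)
```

View pics/s3.png

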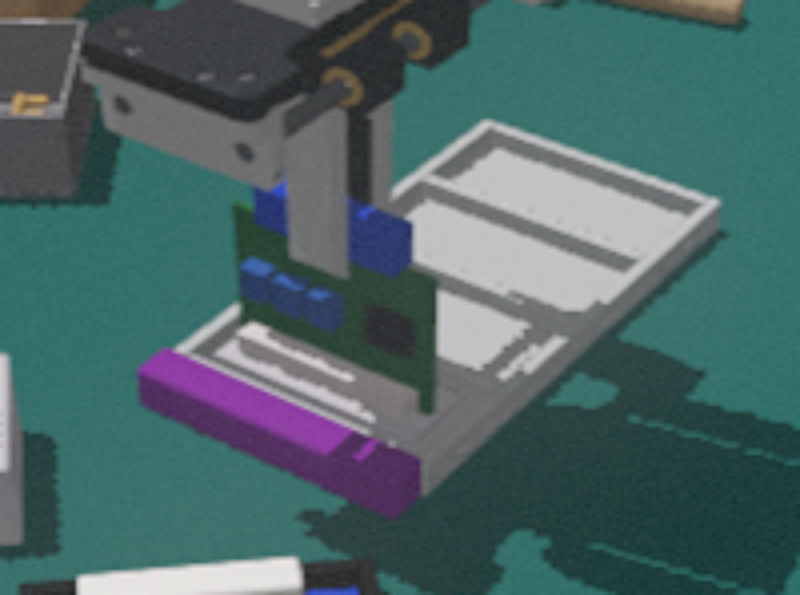

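Call:
servo_tool:
  rows:
    - [[0,0,0.01],0]
    - [[0,0,0.01],0]
    - [[0,0,0.01],0]

```text
time: 8.45
tool_pos: [0.5906, -0.0829, 0.0814]
ee_rot: [-3.142, -0.001, -0.411]
wrist_force: [-2.4, 0.3, 5.8]
width: 0.0137
```

Call:
servo_tool:
  rows:
    - [[0,0,0],0]
    - [[0,0,0],0]
    - [[0,0,0],0]
    - [[0,0,0],0]
    - [[0,0,0],0]
    - [[0,0,0],0]
  grip: 0.06

```text
time: 8.95
tool_pos: [0.5903, -0.0828, 0.0796]
ee_rot: [3.141, 0.0, -0.411]
wrist_force: [0.5, 0.2, -0.1]
width: 0.044
```

Call:
servo_tool:
  rows:
    - [[0,0,-0.1],0]
    - [[0,0,-0.3],0]
    - [[0,0,-0.6],0]
    - [[0,0,-0.9],0]
    - [[0,0,-1],0]
    - [[0,0,-1],0]

```text
time: 9.45
tool_pos: [0.5922, -0.0832, 0.1638]
ee_rot: [-3.14, -0.007, -0.411]
wrist_force: [0.3, 0.0, -0.8]
width: 0.0444
```

Run:
```python
from bench import robot
import cv2
s=robot.snapshot("side");cv2.imwrite("pics/s4.png",cv2.resize(s["pixels"][130:300,220:420,::-1],None,fx=4,fy=3.5))
```

```text
(no output)
```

View pics/s4.png

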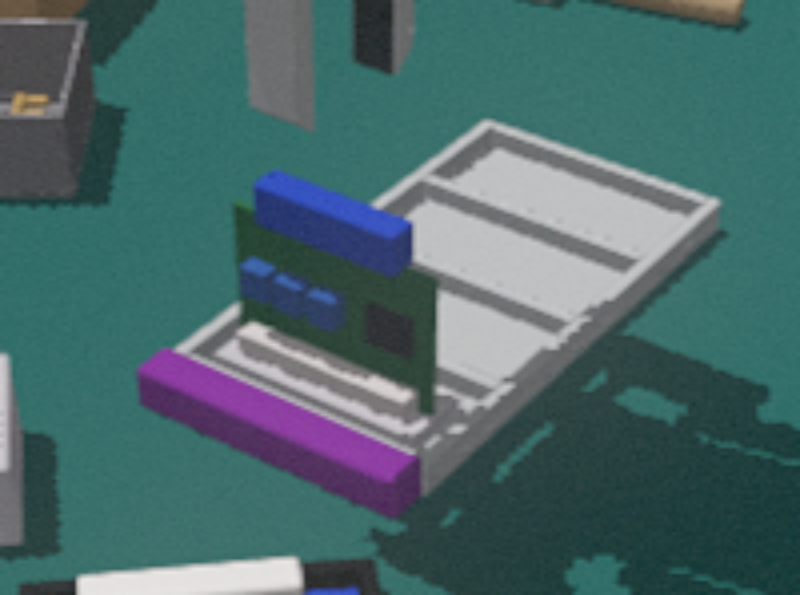

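Call:
servo_tool:
  rows:
    - [[-0.05,-0.1,-0.1],0]
    - [[-0.15,-0.3,-0.1],0]
    - [[-0.25,-0.55,-0.1],0]
    - [[-0.35,-0.8,-0.1],0]
    - [[-0.45,-1,-0.1],0]

```text
time: 9.92
tool_pos: [0.5883, 0.0069, 0.166]
ee_rot: [3.141, 0.004, -0.411]
wrist_force: [0.4, -0.0, -0.2]
width: 0.0441
```

Call:
servo_tool:
  rows:
    - [[-0.05,-0.1,0],-0.05]
    - [[-0.15,-0.3,0],-0.11]
    - [[-0.25,-0.55,0],-0.17]
    - [[-0.35,-0.8,0],-0.23]
    - [[-0.45,-1,0],-0.29]
    - [[-0.45,-1,0],-0.35]
    - [[-0.45,-1,0],-0.41]
    - [[-0.45,-1,0],-0.476]
    - [[-0.45,-1,0],-0.476]
    - [[-0.45,-1,0],-0.476]

```text
time: 10.75
tool_pos: [0.5874, 0.0931, 0.1664]
ee_rot: [-3.141, 0.003, 0.335]
wrist_force: [-0.1, 0.5, 0.2]
width: 0.0443
```

Call:
servo_tool:
  rows:
    - [[0.03,-0.13,0],0]
    - [[0.06,-0.27,0.1],0]
    - [[0.08,-0.39,0.2],0]
    - [[0.08,-0.39,0.3],0]
    - [[0.08,-0.39,0.3],0]
    - [[0.08,-0.39,0.3],0]

```text
time: 11.25
tool_pos: [0.5832, 0.1244, 0.1424]
ee_rot: [-3.141, 0.003, 0.337]
wrist_force: [1.1, -0.5, 0.9]
width: 0.0443
```

Run:
```python
from bench import robot
import cv2
s=robot.snapshot("wrist");cv2.imwrite("pics/w2.png",s["pixels"][:,:,::-1])
```

```text
(no output)
```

View pics/w2.png

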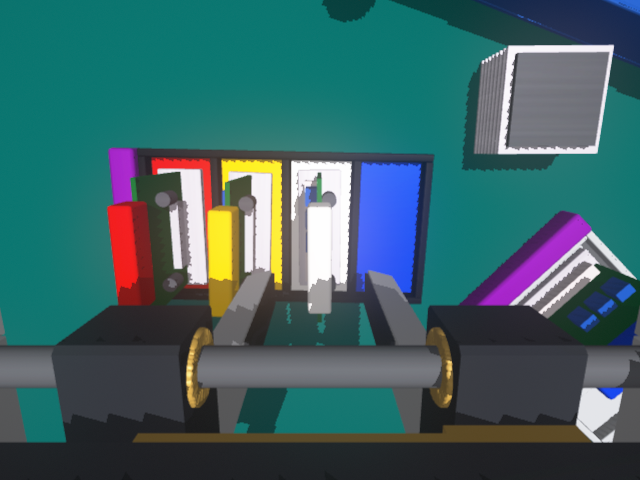

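Call:
servo_tool:
  rows:
    - [[0,0,0.1],0]
    - [[0,0,0.25],0]
    - [[0,0,0.4],0]
    - [[0,0,0.55],0]
    - [[0,0,0.68],0]
    - [[0,0,0.75],0]
    - [[0,0,0.75],0]
    - [[0,0,0.75],0]

```text
time: 11.97
tool_pos: [0.5838, 0.1241, 0.0832]
ee_rot: [-3.141, 0.001, 0.337]
wrist_force: [0.3, 0.5, -0.2]
width: 0.044
```

Call:
servo_tool:
  rows:
    - [[0,0,0],0]
    - [[0,0,0],0]
    - [[0,0,0],0]
    - [[0,0,0],0]
    - [[0,0,0],0]
    - [[0,0,0],0]
    - [[0,0,0],0]
  grip: 1

```text
time: 12.55
tool_pos: [0.5842, 0.1242, 0.0843]
ee_rot: [3.141, -0.001, 0.337]
wrist_force: [-1.0, 0.3, 1.2]
width: 0.0138
```

Call:
servo_tool:
  rows:
    - [[0,0,-0.05],0]
    - [[0,0,-0.15],0]
    - [[0,0,-0.3],0]
    - [[0,0,-0.5],0]
    - [[0,0,-0.7],0]
    - [[0,0,-0.9],0]
    - [[0,0,-1],0]

```text
time: 13.13
tool_pos: [0.5853, 0.1244, 0.1677]
ee_rot: [3.14, -0.005, 0.337]
wrist_force: [0.6, 0.0, -1.3]
width: 0.0138
```

Call:
servo_tool:
  rows:
    - [[0,0.05,-0.1],0.03]
    - [[0,0.15,-0.3],0.08]
    - [[0,0.3,-0.45],0.13]
    - [[0,0.45,-0.6],0.19]
    - [[0,0.6,-0.7],0.25]
    - [[0,0.75,-0.7],0.31]
    - [[0,0.85,-0.7],0.37]
    - [[0,0.95,-0.7],0.42]
    - [[0,1,-0.7],0.46]
    - [[0,1,-0.7],0.477]
    - [[0,1,-0.7],0.477]
    - [[0,1,-0.7],0.477]

```text
time: 14.13
tool_pos: [0.6104, 0.0487, 0.2201]
ee_rot: [-3.142, -0.0, -0.412]
wrist_force: [0.7, -1.1, -1.0]
width: 0.014
```

Call:
servo_tool:
  rows:
    - [[0.02,0.1,0],0]
    - [[0.06,0.3,0],0]
    - [[0.1,0.5,0],0]
    - [[0.15,0.75,0],0]
    - [[0.2,1,0],0]

```text
time: 14.55
tool_pos: [0.5926, -0.0318, 0.22]
ee_rot: [3.141, -0.0, -0.411]
wrist_force: [-0.3, 0.2, -0.4]
width: 0.014
```

Call:
servo_tool:
  rows:
    - [[0.05,0.25,0],0]
    - [[0.1,0.5,0],0]
    - [[0.15,0.7,0],0]
    - [[0.18,0.9,0],0]
    - [[0.2,1,0],0]
    - [[0.2,1,0],0]

```text
time: 15.05
tool_pos: [0.5751, -0.1125, 0.22]
ee_rot: [3.141, -0.0, -0.415]
wrist_force: [0.9, 0.6, -1.1]
width: 0.0138
```

Call:
servo_tool:
  rows:
    - [[0.01,0.1,0],0]
    - [[0.02,0.2,0],0]
    - [[0.02,0.28,0],0]
    - [[0.02,0.31,0],0]
    - [[0.02,0.31,0.1],0]
    - [[0.02,0.31,0.2],0]
    - [[0.02,0.31,0.2],0]
    - [[0.02,0.31,0.2],0]

```text
time: 15.72
tool_pos: [0.5665, -0.1335, 0.2023]
ee_rot: [3.141, 0.003, -0.412]
wrist_force: [-0.9, 1.0, -1.8]
width: 0.0131
```

Call:
servo_tool:
  rows:
    - [[0.02,0,0.1],0]
    - [[0.02,0,0.25],0]
    - [[0.02,0,0.4],0]
    - [[0.02,0,0.55],0]
    - [[0.02,0,0.7],0]
    - [[0.02,0,0.85],0]
    - [[0.02,0,0.95],0]
    - [[0.02,0,0.95],0]

```text
time: 16.38
tool_pos: [0.567, -0.1342, 0.1246]
ee_rot: [3.141, 0.005, -0.413]
wrist_force: [-1.0, -0.1, -1.8]
width: 0.0141
```

Run:
```python
from bench import robot
import cv2
s=robot.snapshot("side");cv2.imwrite("pics/s5.png",cv2.resize(s["pixels"][130:300,220:420,::-1],None,fx=4,fy=3.5))
```

```text
(no output)
```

View pics/s5.png

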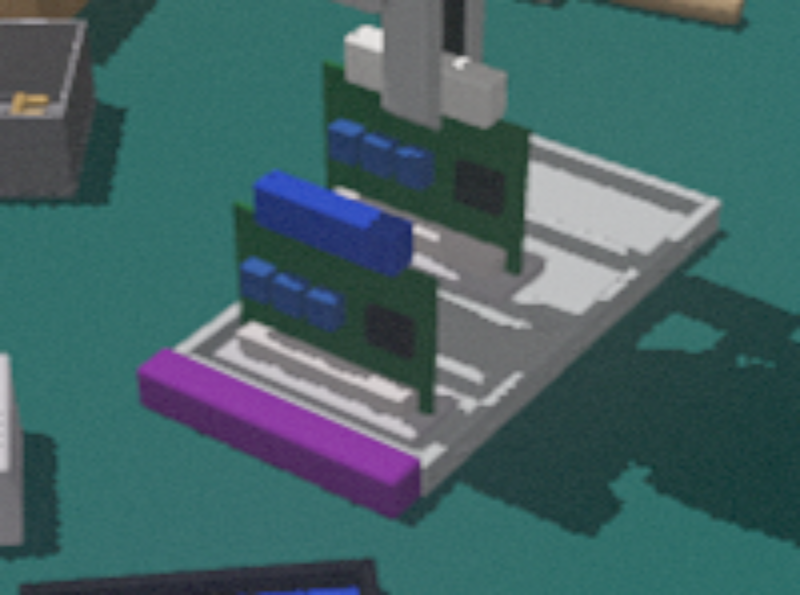

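Call:
servo_tool:
  rows:
    - [[0,0,0.1],0]
    - [[0,0,0.22],0]
    - [[0,0,0.34],0]
    - [[0,0,0.42],0]
    - [[0,0,0.46],0]
    - [[0,0,0.46],0]

```text
time: 16.93
tool_pos: [0.5678, -0.1344, 0.0895]
ee_rot: [3.141, 0.003, -0.413]
wrist_force: [0.4, 0.5, -1.0]
width: 0.0141
```

Call:
servo_tool:
  rows:
    - [[0,0,0.015],0]
    - [[0,0,0.03],0]
    - [[0,0,0.045],0]
    - [[0,0,0.06],0]
    - [[0,0,0.06],0]
    - [[0,0,0.06],0]

```text
time: 17.43
tool_pos: [0.5686, -0.1347, 0.0864]
ee_rot: [3.142, -0.0, -0.413]
wrist_force: [0.1, -0.4, -1.1]
width: 0.0139
```

Call:
servo_tool:
  rows:
    - [[0,0,0.015],0]
    - [[0,0,0.03],0]
    - [[0,0,0.04],0]
    - [[0,0,0.04],0]
    - [[0,0,0.04],0]
    - [[0,0,0.04],0]

```text
time: 17.93
tool_pos: [0.5686, -0.1347, 0.0831]
ee_rot: [3.142, -0.0, -0.413]
wrist_force: [-0.6, -0.1, -2.2]
width: 0.0137
```

Call:
servo_tool:
  rows:
    - [[0,0,0.01],0]
    - [[0,0,0.02],0]
    - [[0,0,0.02],0]
    - [[0,0,0.02],0]
    - [[0,0,0.02],0]

```text
time: 18.35
tool_pos: [0.5688, -0.1347, 0.0823]
ee_rot: [-3.141, -0.001, -0.413]
wrist_force: [-1.5, 1.0, 4.2]
width: 0.0139
```

Call:
servo_tool:
  rows:
    - [[0,0,0],0]
    - [[0,0,0],0]
    - [[0,0,0],0]
    - [[0,0,0],0]
    - [[0,0,0],0]
    - [[0,0,0],0]
  grip: 0.06

```text
time: 18.85
tool_pos: [0.5685, -0.1347, 0.0813]
ee_rot: [3.141, 0.0, -0.413]
wrist_force: [1.3, -0.2, 0.3]
width: 0.0437
```

Call:
servo_tool:
  rows:
    - [[0,0,-0.1],0]
    - [[0,0,-0.3],0]
    - [[0,0,-0.6],0]
    - [[0,0,-0.9],0]
    - [[0,0,-1],0]
    - [[0,0,-1],0]

```text
time: 19.35
tool_pos: [0.5704, -0.1353, 0.1653]
ee_rot: [-3.141, -0.007, -0.413]
wrist_force: [0.4, -0.3, 0.2]
width: 0.044
```

Run:
```python
from bench import robot
import cv2
s=robot.snapshot("side");cv2.imwrite("pics/s6.png",cv2.resize(s["pixels"][130:300,220:420,::-1],None,fx=4,fy=3.5))
```

```text
(no output)
```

View pics/s6.png

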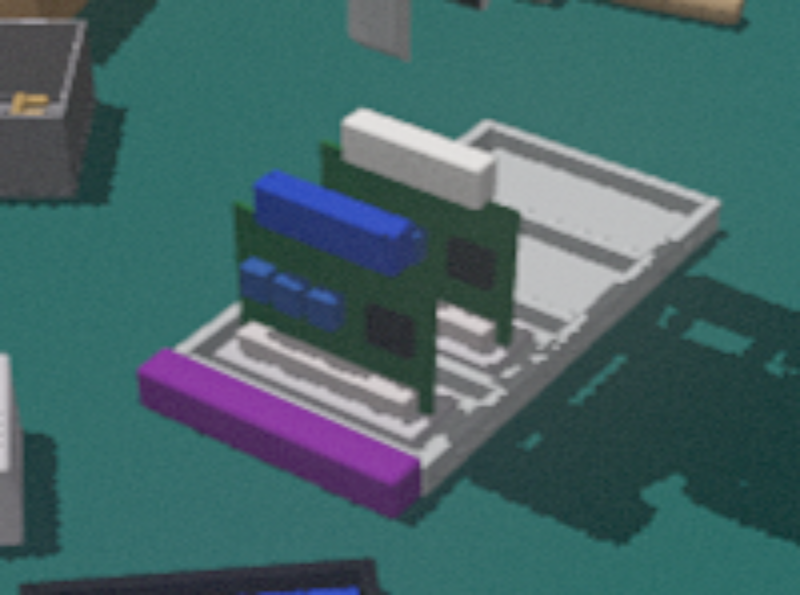

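Call:
servo_tool:
  rows:
    - [[-0.05,-0.1,-0.1],0]
    - [[-0.15,-0.3,-0.1],0]
    - [[-0.25,-0.55,-0.1],0]
    - [[-0.35,-0.8,-0.1],0]
    - [[-0.45,-1,-0.1],0]

```text
time: 19.82
tool_pos: [0.5666, -0.0449, 0.1677]
ee_rot: [3.141, 0.004, -0.412]
wrist_force: [0.8, -0.4, 0.4]
width: 0.0442
```

Call:
servo_tool:
  rows:
    - [[-0.12,-0.25,0],0]
    - [[-0.23,-0.5,0],0]
    - [[-0.34,-0.75,0],0]
    - [[-0.45,-1,0],0]

```text
time: 20.15
tool_pos: [0.5655, 0.0425, 0.1677]
ee_rot: [3.14, 0.003, -0.412]
wrist_force: [0.4, 0.3, -0.3]
width: 0.0444
```

Call:
servo_tool:
  rows:
    - [[-0.12,-0.25,0],-0.05]
    - [[-0.23,-0.5,0],-0.11]
    - [[-0.34,-0.7,0],-0.17]
    - [[-0.4,-0.85,0],-0.23]
    - [[-0.45,-0.95,0],-0.29]
    - [[-0.45,-1,0],-0.35]
    - [[-0.45,-1,0],-0.41]
    - [[-0.45,-1,0],-0.452]
    - [[-0.45,-1,0],-0.452]
    - [[-0.45,-1,0],-0.452]

```text
time: 20.98
tool_pos: [0.5649, 0.1289, 0.1681]
ee_rot: [-3.141, 0.003, 0.296]
wrist_force: [0.8, 0.4, -0.9]
width: 0.044
```

Call:
servo_tool:
  rows:
    - [[0.05,-0.2,0],0]
    - [[0.1,-0.4,0],0]
    - [[0.17,-0.6,0.1],0]
    - [[0.17,-0.6,0.2],0]
    - [[0.17,-0.6,0.3],0]
    - [[0.17,-0.6,0.3],0]
    - [[0.17,-0.6,0.3],0]

```text
time: 21.57
tool_pos: [0.5641, 0.1773, 0.1441]
ee_rot: [3.141, 0.003, 0.296]
wrist_force: [-0.6, -0.1, 0.2]
width: 0.0446
```

Run:
```python
from bench import robot
import cv2
s=robot.snapshot("wrist");cv2.imwrite("pics/w3.png",s["pixels"][:,:,::-1])
```

```text
(no output)
```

View pics/w3.png

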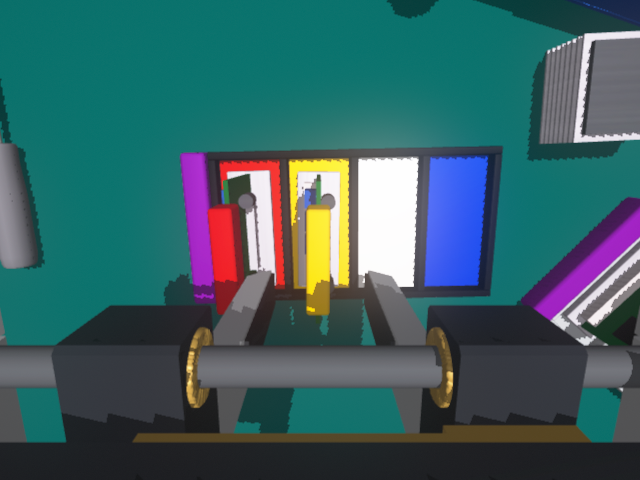

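Call:
servo_tool:
  rows:
    - [[0,-0.02,0.1],0]
    - [[0,-0.02,0.25],0]
    - [[0,-0.02,0.4],0]
    - [[0,-0.02,0.55],0]
    - [[0,-0.02,0.68],0]
    - [[0,-0.02,0.76],0]
    - [[0,-0.02,0.76],0]
    - [[0,-0.02,0.76],0]

```text
time: 22.28
tool_pos: [0.564, 0.1798, 0.0839]
ee_rot: [-3.142, 0.001, 0.297]
wrist_force: [-0.7, -0.6, 0.5]
width: 0.044
```

Call:
servo_tool:
  rows:
    - [[0,0,0],0]
    - [[0,0,0],0]
    - [[0,0,0],0]
    - [[0,0,0],0]
    - [[0,0,0],0]
    - [[0,0,0],0]
    - [[0,0,0],0]
  grip: 1

```text
time: 22.87
tool_pos: [0.5646, 0.1798, 0.085]
ee_rot: [3.141, -0.001, 0.297]
wrist_force: [1.2, -0.0, 1.5]
width: 0.0139
```

Call:
servo_tool:
  rows:
    - [[0,0,-0.05],0]
    - [[0,0,-0.15],0]
    - [[0,0,-0.3],0]
    - [[0,0,-0.5],0]
    - [[0,0,-0.7],0]
    - [[0,0,-0.9],0]
    - [[0,0,-1],0]

```text
time: 23.45
tool_pos: [0.5656, 0.1802, 0.1684]
ee_rot: [3.141, -0.005, 0.298]
wrist_force: [-0.3, 0.6, -1.6]
width: 0.0141
```

Call:
servo_tool:
  rows:
    - [[0,0.05,-0.1],0.03]
    - [[0,0.15,-0.3],0.08]
    - [[0,0.3,-0.45],0.13]
    - [[0,0.45,-0.6],0.19]
    - [[0,0.6,-0.7],0.25]
    - [[0,0.75,-0.7],0.31]
    - [[0,0.85,-0.7],0.37]
    - [[0,0.95,-0.7],0.42]
    - [[0,1,-0.7],0.45]
    - [[0,1,-0.7],0.45]
    - [[0,1,-0.7],0.45]

```text
time: 24.37
tool_pos: [0.5878, 0.1033, 0.2208]
ee_rot: [-3.141, 0.0, -0.409]
wrist_force: [-0.1, -0.6, -2.0]
width: 0.0139
```

Call:
servo_tool:
  rows:
    - [[0.02,0.1,0],0]
    - [[0.08,0.3,0],0]
    - [[0.15,0.55,0],0]
    - [[0.21,0.8,0],0]
    - [[0.27,1,0],0]

```text
time: 24.78
tool_pos: [0.5751, 0.0202, 0.2208]
ee_rot: [3.141, -0.0, -0.408]
wrist_force: [-0.4, 0.1, -1.7]
width: 0.0134
```

Call:
servo_tool:
  rows:
    - [[0.07,0.25,0],0]
    - [[0.14,0.5,0],0]
    - [[0.2,0.75,0],0]
    - [[0.27,1,0],0]

```text
time: 25.12
tool_pos: [0.5631, -0.0615, 0.2209]
ee_rot: [3.141, -0.0, -0.408]
wrist_force: [0.0, -0.1, -2.5]
width: 0.0142
```

Call:
servo_tool:
  rows:
    - [[0.07,0.25,0],0]
    - [[0.14,0.5,0],0]
    - [[0.2,0.7,0],0]
    - [[0.24,0.9,0],0]
    - [[0.27,1,0],0]

```text
time: 25.53
tool_pos: [0.551, -0.1444, 0.2208]
ee_rot: [3.141, -0.0, -0.41]
wrist_force: [1.0, 0.2, -2.6]
width: 0.0137
```

Call:
servo_tool:
  rows:
    - [[0.04,0.15,0],0]
    - [[0.08,0.3,0],0]
    - [[0.11,0.43,0],0]
    - [[0.14,0.53,0],0]
    - [[0.14,0.53,0.1],0]
    - [[0.14,0.53,0.2],0]
    - [[0.14,0.53,0.2],0]
    - [[0.14,0.53,0.2],0]

```text
time: 26.2
tool_pos: [0.5446, -0.185, 0.2031]
ee_rot: [-3.141, 0.003, -0.409]
wrist_force: [0.1, 0.4, -1.9]
width: 0.0137
```

Call:
servo_tool:
  rows:
    - [[0,0,0.1],0]
    - [[0,0,0.25],0]
    - [[0,0,0.4],0]
    - [[0,0,0.55],0]
    - [[0,0,0.7],0]
    - [[0,0,0.85],0]
    - [[0,0,0.95],0]
    - [[0,0,0.95],0]

```text
time: 26.87
tool_pos: [0.5436, -0.1853, 0.1254]
ee_rot: [3.142, 0.005, -0.409]
wrist_force: [0.0, 1.2, -1.5]
width: 0.0137
```

Run:
```python
from bench import robot
import cv2
s=robot.snapshot("side");cv2.imwrite("pics/s7.png",cv2.resize(s["pixels"][130:300,220:420,::-1],None,fx=4,fy=3.5))
```

```text
(no output)
```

View pics/s7.png

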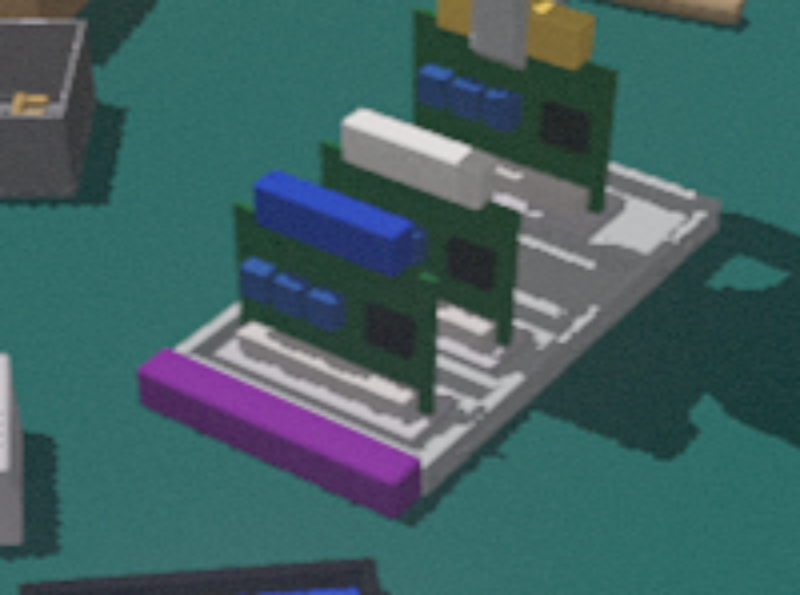

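Call:
servo_tool:
  rows:
    - [[0,0,0.1],0]
    - [[0,0,0.22],0]
    - [[0,0,0.34],0]
    - [[0,0,0.42],0]
    - [[0,0,0.46],0]
    - [[0,0,0.46],0]

```text
time: 27.42
tool_pos: [0.5443, -0.1856, 0.0903]
ee_rot: [3.142, 0.003, -0.409]
wrist_force: [0.1, -0.0, -1.2]
width: 0.014
```

Call:
servo_tool:
  rows:
    - [[0,0,0.015],0]
    - [[0,0,0.03],0]
    - [[0,0,0.045],0]
    - [[0,0,0.06],0]
    - [[0,0,0.075],0]
    - [[0,0,0.075],0]
    - [[0,0,0.075],0]

```text
time: 28.0
tool_pos: [0.5451, -0.1859, 0.0859]
ee_rot: [3.141, -0.0, -0.409]
wrist_force: [-0.2, 0.4, -1.7]
width: 0.0138
```

Call:
servo_tool:
  rows:
    - [[0,0,0.01],0]
    - [[0,0,0.02],0]
    - [[0,0,0.02],0]
    - [[0,0,0.02],0]

```text
time: 28.33
tool_pos: [0.545, -0.1859, 0.0842]
ee_rot: [3.141, 0.0, -0.409]
wrist_force: [0.3, -1.0, -2.2]
width: 0.014
```

Call:
servo_tool:
  rows:
    - [[0,0,0.01],0]
    - [[0,0,0.02],0]
    - [[0,0,0.02],0]
    - [[0,0,0.02],0]
    - [[0,0,0.02],0]

```text
time: 28.75
tool_pos: [0.5452, -0.186, 0.0831]
ee_rot: [3.141, -0.001, -0.409]
wrist_force: [-0.2, 0.0, 0.5]
width: 0.0138
```

Call:
servo_tool:
  rows:
    - [[0,0,0.01],0]
    - [[0,0,0.01],0]
    - [[0,0,0.01],0]

```text
time: 29.0
tool_pos: [0.5452, -0.1861, 0.083]
ee_rot: [3.141, -0.001, -0.409]
wrist_force: [-2.6, -0.2, 5.4]
width: 0.0135
```

Call:
servo_tool:
  rows:
    - [[0,0,0],0]
    - [[0,0,0],0]
    - [[0,0,0],0]
    - [[0,0,0],0]
    - [[0,0,0],0]
    - [[0,0,0],0]
  grip: 0.06

```text
time: 29.5
tool_pos: [0.5451, -0.1859, 0.0816]
ee_rot: [3.142, 0.0, -0.409]
wrist_force: [-0.0, -0.1, -0.6]
width: 0.0439
```

Call:
servo_tool:
  rows:
    - [[0,0,-0.1],0]
    - [[0,0,-0.3],0]
    - [[0,0,-0.6],0]
    - [[0,0,-0.9],0]
    - [[0,0,-1],0]
    - [[0,0,-1],0]

```text
time: 30.0
tool_pos: [0.5468, -0.1867, 0.1657]
ee_rot: [3.141, -0.007, -0.409]
wrist_force: [1.7, 0.1, -0.3]
width: 0.0444
```

Run:
```python
from bench import robot
import cv2
s=robot.snapshot("side");cv2.imwrite("pics/s8.png",s["pixels"][:,:,::-1])
```

```text
(no output)
```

View pics/s8.png

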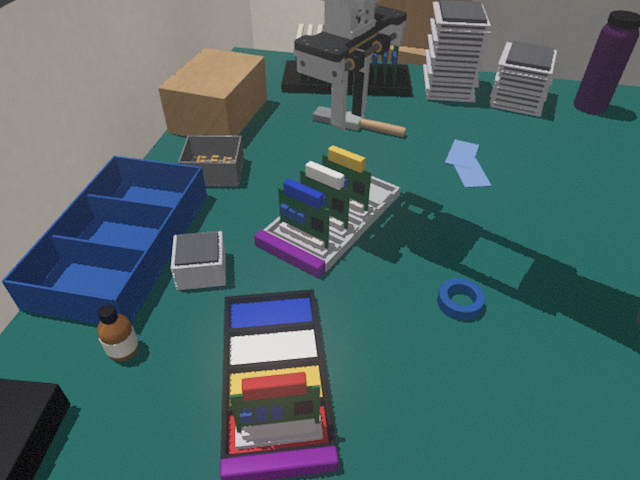

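Call:
servo_tool:
  rows:
    - [[-0.05,-0.1,-0.1],0]
    - [[-0.15,-0.3,-0.1],0]
    - [[-0.25,-0.55,-0.1],0]
    - [[-0.35,-0.8,-0.1],0]
    - [[-0.43,-1,-0.1],0]

```text
time: 30.47
tool_pos: [0.5443, -0.0966, 0.1681]
ee_rot: [-3.141, 0.004, -0.409]
wrist_force: [-0.1, 0.2, -0.3]
width: 0.044
```

Call:
servo_tool:
  rows:
    - [[-0.12,-0.25,0],0]
    - [[-0.23,-0.5,0],0]
    - [[-0.34,-0.75,0],0]
    - [[-0.43,-1,0],0]

```text
time: 30.8
tool_pos: [0.5442, -0.0099, 0.1682]
ee_rot: [3.141, 0.004, -0.409]
wrist_force: [0.7, -0.3, -0.7]
width: 0.0441
```

Call:
servo_tool:
  rows:
    - [[-0.12,-0.25,0],0]
    - [[-0.23,-0.5,0],0]
    - [[-0.34,-0.75,0],0]
    - [[-0.43,-1,0],0]

```text
time: 31.13
tool_pos: [0.5444, 0.0771, 0.1682]
ee_rot: [3.14, 0.003, -0.409]
wrist_force: [-0.0, 0.3, -0.4]
width: 0.0441
```

Call:
servo_tool:
  rows:
    - [[-0.12,-0.25,0],-0.05]
    - [[-0.23,-0.5,0],-0.11]
    - [[-0.34,-0.7,0],-0.17]
    - [[-0.4,-0.85,0],-0.23]
    - [[-0.43,-0.95,0],-0.29]
    - [[-0.43,-1,0],-0.35]
    - [[-0.43,-1,0],-0.41]
    - [[-0.43,-1,0],-0.469]
    - [[-0.43,-1,0],-0.469]
    - [[-0.43,-1,0],-0.469]

```text
time: 31.97
tool_pos: [0.5453, 0.1627, 0.1685]
ee_rot: [-3.141, 0.003, 0.325]
wrist_force: [-0.4, -1.1, -1.1]
width: 0.0442
```

Call:
servo_tool:
  rows:
    - [[0.08,-0.2,0],0]
    - [[0.16,-0.45,0],0]
    - [[0.25,-0.65,0],0]
    - [[0.31,-0.8,0.1],0]
    - [[0.31,-0.8,0.2],0]
    - [[0.31,-0.8,0.3],0]
    - [[0.31,-0.8,0.3],0]
    - [[0.31,-0.8,0.3],0]

```text
time: 32.63
tool_pos: [0.5484, 0.2298, 0.1442]
ee_rot: [3.141, 0.003, 0.326]
wrist_force: [1.0, -0.4, 0.2]
width: 0.0442
```

Run:
```python
from bench import robot
import cv2
s=robot.snapshot("wrist");cv2.imwrite("pics/w4.png",s["pixels"][:,:,::-1])
```

```text
(no output)
```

View pics/w4.png

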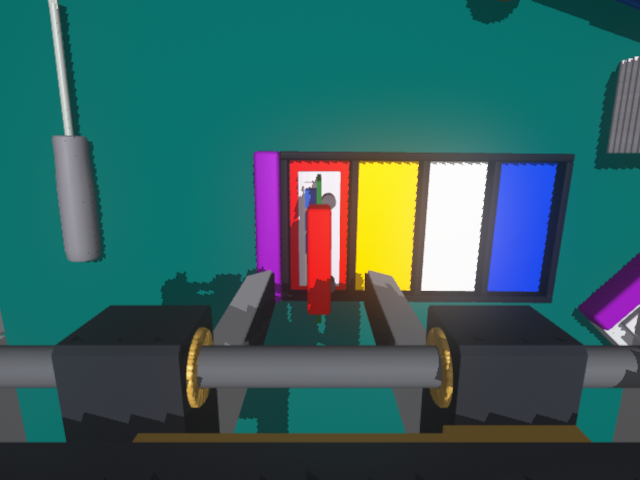

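Call:
servo_tool:
  rows:
    - [[0,0,0.1],0]
    - [[0,0,0.25],0]
    - [[0,0,0.4],0]
    - [[0,0,0.55],0]
    - [[0,0,0.68],0]
    - [[0,0,0.76],0]
    - [[0,0,0.76],0]
    - [[0,0,0.76],0]

```text
time: 33.35
tool_pos: [0.5489, 0.2309, 0.0843]
ee_rot: [3.142, 0.001, 0.327]
wrist_force: [-0.1, 0.6, 0.2]
width: 0.0442
```

Call:
servo_tool:
  rows:
    - [[0,0,0],0]
    - [[0,0,0],0]
    - [[0,0,0],0]
    - [[0,0,0],0]
    - [[0,0,0],0]
    - [[0,0,0],0]
    - [[0,0,0],0]
  grip: 1

```text
time: 33.93
tool_pos: [0.5494, 0.231, 0.0854]
ee_rot: [3.141, -0.001, 0.327]
wrist_force: [-0.0, -0.6, 2.0]
width: 0.0135
```

Call:
servo_tool:
  rows:
    - [[0,0,-0.05],0]
    - [[0,0,-0.15],0]
    - [[0,0,-0.3],0]
    - [[0,0,-0.5],0]
    - [[0,0,-0.7],0]
    - [[0,0,-0.9],0]
    - [[0,0,-1],0]

```text
time: 34.52
tool_pos: [0.5504, 0.2314, 0.1688]
ee_rot: [3.141, -0.005, 0.327]
wrist_force: [0.4, -0.2, -0.7]
width: 0.0141
```

Call:
servo_tool:
  rows:
    - [[0,0.05,-0.1],0.03]
    - [[0,0.15,-0.3],0.08]
    - [[0,0.3,-0.45],0.13]
    - [[0,0.45,-0.6],0.19]
    - [[0,0.6,-0.7],0.25]
    - [[0,0.75,-0.7],0.31]
    - [[0,0.85,-0.7],0.37]
    - [[0,0.95,-0.7],0.42]
    - [[0,1,-0.7],0.469]
    - [[0,1,-0.7],0.469]
    - [[0,1,-0.7],0.469]

```text
time: 35.43
tool_pos: [0.5749, 0.1551, 0.2213]
ee_rot: [-3.141, 0.0, -0.408]
wrist_force: [-0.0, 0.3, -1.4]
width: 0.0139
```

Call:
servo_tool:
  rows:
    - [[0.02,0.1,0],0]
    - [[0.08,0.3,0],0]
    - [[0.15,0.55,0],0]
    - [[0.21,0.8,0],0]
    - [[0.28,1,0],0]

```text
time: 35.85
tool_pos: [0.5629, 0.0718, 0.2213]
ee_rot: [3.141, -0.0, -0.408]
wrist_force: [0.3, -0.2, -1.1]
width: 0.0139
```

Call:
servo_tool:
  rows:
    - [[0.07,0.25,0],0]
    - [[0.14,0.5,0],0]
    - [[0.2,0.75,0],0]
    - [[0.28,1,0],0]

```text
time: 36.18
tool_pos: [0.5516, -0.0102, 0.2213]
ee_rot: [3.141, -0.0, -0.407]
wrist_force: [0.2, -0.1, -1.9]
width: 0.0137
```

Call:
servo_tool:
  rows:
    - [[0.07,0.25,0],0]
    - [[0.14,0.5,0],0]
    - [[0.2,0.75,0],0]
    - [[0.28,1,0],0]

```text
time: 36.52
tool_pos: [0.5403, -0.0925, 0.2214]
ee_rot: [3.141, -0.0, -0.408]
wrist_force: [0.5, -0.0, -1.8]
width: 0.0138
```

Call:
servo_tool:
  rows:
    - [[0.07,0.25,0],0]
    - [[0.14,0.5,0],0]
    - [[0.2,0.7,0],0]
    - [[0.24,0.9,0],0]
    - [[0.28,1,0],0]

```text
time: 36.93
tool_pos: [0.5289, -0.1757, 0.2212]
ee_rot: [3.141, 0.0, -0.41]
wrist_force: [-0.6, -0.1, -1.8]
width: 0.0138
```

Call:
servo_tool:
  rows:
    - [[0.06,0.2,0],0]
    - [[0.12,0.4,0],0]
    - [[0.17,0.58,0],0]
    - [[0.22,0.7,0],0]
    - [[0.23,0.76,0],0]
    - [[0.23,0.76,0.1],0]
    - [[0.23,0.76,0.2],0]
    - [[0.23,0.76,0.2],0]
    - [[0.23,0.76,0.2],0]

```text
time: 37.68
tool_pos: [0.5219, -0.236, 0.2036]
ee_rot: [-3.141, 0.003, -0.408]
wrist_force: [0.2, -0.2, -1.8]
width: 0.0135
```

Call:
servo_tool:
  rows:
    - [[0,0,0.1],0]
    - [[0,0,0.25],0]
    - [[0,0,0.4],0]
    - [[0,0,0.55],0]
    - [[0,0,0.7],0]
    - [[0,0,0.85],0]
    - [[0,0,0.95],0]
    - [[0,0,0.95],0]

```text
time: 38.35
tool_pos: [0.5209, -0.2363, 0.1258]
ee_rot: [-3.141, 0.005, -0.41]
wrist_force: [-1.1, -0.1, -1.2]
width: 0.0137
```

Run:
```python
from bench import robot
import cv2
s=robot.snapshot("side");cv2.imwrite("pics/s9.png",cv2.resize(s["pixels"][110:280,220:420,::-1],None,fx=4,fy=3.5))
```

```text
(no output)
```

View pics/s9.png

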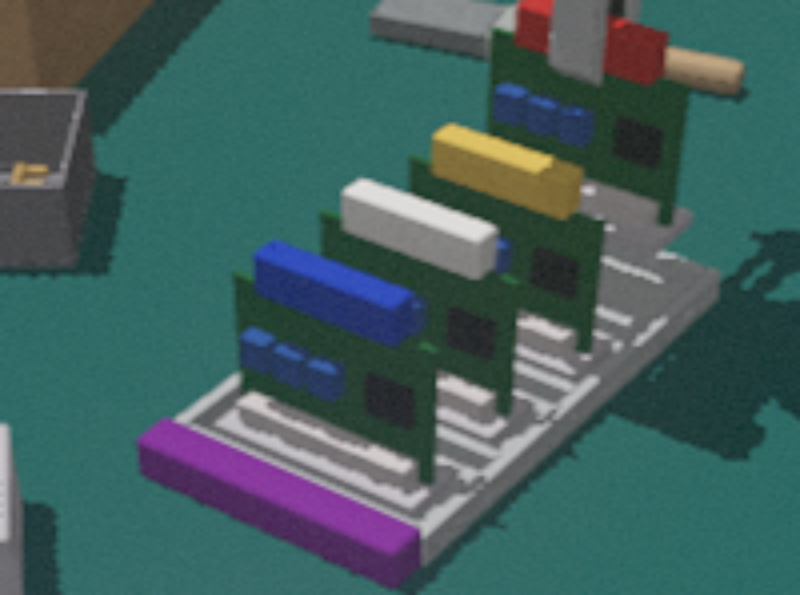

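Call:
servo_tool:
  rows:
    - [[0,0,0.1],0]
    - [[0,0,0.22],0]
    - [[0,0,0.34],0]
    - [[0,0,0.42],0]
    - [[0,0,0.46],0]
    - [[0,0,0.46],0]

```text
time: 38.9
tool_pos: [0.5216, -0.2367, 0.0908]
ee_rot: [-3.141, 0.003, -0.409]
wrist_force: [0.8, 0.2, -1.3]
width: 0.0137
```

Call:
servo_tool:
  rows:
    - [[0,0,0.015],0]
    - [[0,0,0.03],0]
    - [[0,0,0.045],0]
    - [[0,0,0.06],0]
    - [[0,0,0.075],0]
    - [[0,0,0.09],0]
    - [[0,0,0.09],0]
    - [[0,0,0.09],0]

```text
time: 39.57
tool_pos: [0.5223, -0.2371, 0.085]
ee_rot: [3.142, 0.0, -0.409]
wrist_force: [-0.6, 0.7, -2.3]
width: 0.014
```

Call:
servo_tool:
  rows:
    - [[0,0,0.01],0]
    - [[0,0,0.015],0]
    - [[0,0,0.015],0]
    - [[0,0,0.015],0]

```text
time: 39.9
tool_pos: [0.5223, -0.2371, 0.0839]
ee_rot: [3.141, 0.0, -0.409]
wrist_force: [0.9, -1.1, -1.2]
width: 0.0136
```

Call:
servo_tool:
  rows:
    - [[0,0,0.01],0]
    - [[0,0,0.015],0]
    - [[0,0,0.015],0]
    - [[0,0,0.015],0]

```text
time: 40.23
tool_pos: [0.5225, -0.2372, 0.0835]
ee_rot: [3.141, -0.001, -0.409]
wrist_force: [-1.5, -0.2, 4.1]
width: 0.0145
```

Contact at the predicted height; release and retreat.

Call:
servo_tool:
  rows:
    - [[0,0,0],0]
    - [[0,0,0],0]
    - [[0,0,0],0]
    - [[0,0,0],0]
    - [[0,0,0],0]
    - [[0,0,0],0]
  grip: 0.06

```text
time: 40.73
tool_pos: [0.5224, -0.2371, 0.0825]
ee_rot: [-3.142, 0.0, -0.409]
wrist_force: [-0.6, -1.1, -0.7]
width: 0.044
```

Call:
servo_tool:
  rows:
    - [[0,0,-0.1],0]
    - [[0,0,-0.3],0]
    - [[0,0,-0.6],0]
    - [[0,0,-0.9],0]
    - [[0,0,-1],0]
    - [[0,0,-1],0]

```text
time: 41.23
tool_pos: [0.524, -0.238, 0.1665]
ee_rot: [3.141, -0.007, -0.409]
wrist_force: [-0.1, 0.2, 0.5]
width: 0.0439
```

Call:
servo_tool:
  rows:
    - [[-0.1,0.05,-0.1],0]
    - [[-0.3,0.1,-0.3],0]
    - [[-0.6,0.2,-0.5],0]
    - [[-0.8,0.3,-0.5],0]
    - [[-1,0.3,-0.5],0]

```text
time: 41.65
tool_pos: [0.4375, -0.2277, 0.2024]
ee_rot: [3.141, 0.001, -0.411]
wrist_force: [-0.2, 0.4, -0.6]
width: 0.0441
```

Call:
servo_tool:
  rows:
    - [[-0.3,0.2,0],0]
    - [[-0.6,0.4,0],0]
    - [[-0.8,0.7,0],0]
    - [[-1,1,0],0]

```text
time: 41.98
tool_pos: [0.3319, -0.2679, 0.2011]
ee_rot: [-3.141, 0.003, -0.408]
wrist_force: [0.6, -0.4, -0.9]
width: 0.044
```

Call:
servo_tool:
  rows:
    - [[-0.3,0.3,0],0]
    - [[-0.6,0.6,0],0]
    - [[-0.8,0.9,0],0]
    - [[-0.9,1,0],0]
    - [[-0.9,1,0],0]
    - [[-0.9,1,0],0]

```text
time: 42.48
tool_pos: [0.2356, -0.3129, 0.2015]
ee_rot: [-3.14, 0.001, -0.411]
wrist_force: [0.2, -0.5, -0.6]
width: 0.0443
```

Run:
```python
from bench import robot
import cv2
s=robot.snapshot("side");cv2.imwrite("pics/s10.png",s["pixels"][:,:,::-1])
s=robot.snapshot("top");cv2.imwrite("pics/t10.png",s["pixels"][:,:,::-1])
```

```text
(no output)
```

View pics/s10.png

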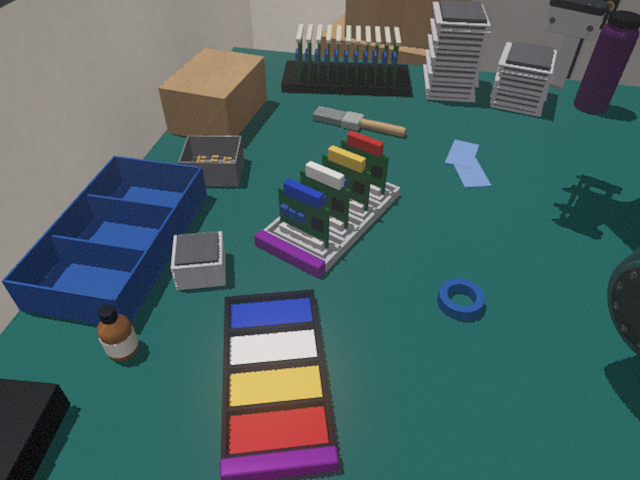

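View pics/t10.png

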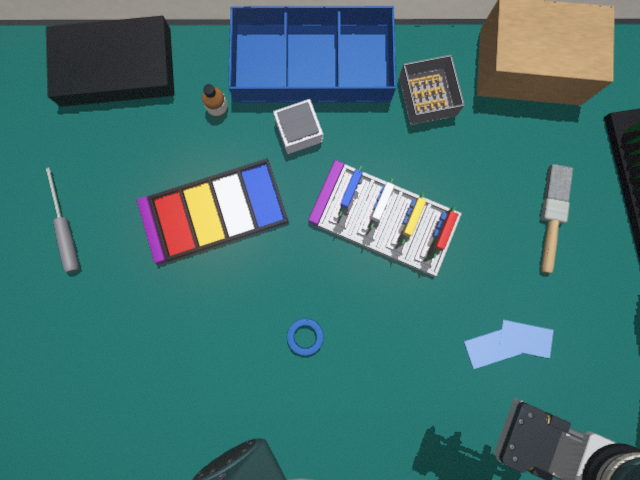

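Run:
```python
from bench import robot
from h import *
s=robot.snapshot("top");a=s["pixels"];hsv=cv2.cvtColor(a,cv2.COLOR_RGB2HSV)
H,S,V=[hsv[...,i].astype(int) for i in range(3)]
roi=np.zeros(H.shape,bool);roi[155:280,305:465]=1
O=np.array([.5565,-.160]);ux=np.array([.399,.917]);uy=np.array([-.917,.399])
for n,m in dict(blue=(abs(H-112)<10)&(S>120)&(V>170),yel=(abs(H-25)<8)&(S>100)&(V>200),red=((H<8)|(H>172))&(S>120)&(V>180)).items():
    r=rect(s,m&roi,.11);d=r[0]-O;print(n,np.round([d@ux*1000,d@uy*1000],1),r[1],r[2])
cv2.imwrite("pics/c10.png",cv2.resize(a[150:285,300:470,::-1],None,fx=4.4,fy=4.4))
```

```text
blue [83.7 -1.6] [14.342385292053223, 64.354248046875] 156.8647
yel [-28.6   1.3] [13.957042694091797, 63.48451232910156] 156.48738
red [-84.3   1.6] [13.367753028869629, 62.952919006347656] 156.65465
```

View pics/c10.png

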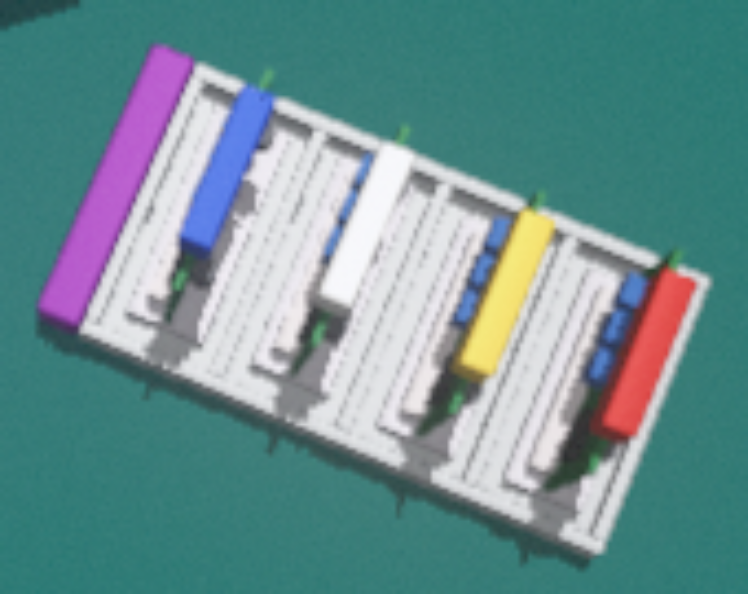

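All stand within 2 mm of the pocket centres at the expected bar height.

```bash
python3 -c "
from bench import robot
print(robot.get_obs()['time']);print(robot.close_job())"
```

```text
42.6333
the job is handed in; nothing more can be done
None
```

I moved all four boards into the grey rack in reverse order and handed the job in at 42.6 s of the 112 s allowed. Counting from the grey rack's purple end, the order is blue, white, yellow, red. Each board was lowered until the wrist force showed floor contact, at most about 6 N, then released, and the arm was backed away clear.

- **Position:** in the last top view the blue, yellow and red grip bars lie within about 2 mm of their pocket centres. They show the expected size and angle for a bar 110 mm up.
- **White board:** I did not measure it by number. I checked it only by eye in the last top and side pictures, where it stands upright in its pocket.
- **Black rack:** it is empty, with all four liners in place.

No check failed. The hand-in gives no verdict.

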